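Sort seized scissors from working ones at the drying rack

ROBOT

A 7-joint arm with a two-finger parallel gripper is mounted at the origin on the work surface. World frame = base frame: x ahead of the robot, y to its left, z up, the work surface at z = 0. Lengths are in m, angles in rad, forces in N, time in s.
With the tool pointing down it reaches from about 0.425 to 0.875 m from the base axis. Payload 4.7 kg.
Tool frame: the origin (TCP) lies midway between the tips of the shut fingers; the grasp point (between the pads) lies 19 mm behind it (ctrl.grip_point_offset is the distance from the TCP to the grasp point, in m); z points along the fingers, y is the line along which they close (so a half turn about z gives the same grasp; the last joint's range is limited). The gripper opens to 87 mm and grips with 3 to 60 N. Pads are 19 mm wide; open, the fingers measure 117 mm over their backs; the gripper's body (75 mm by 190 mm) begins 51 mm behind the grasp point.
Start: joints at [-1.096, 0.321, -0.07, 1.45, 0.023, 1.371, -0.057], TCP at [0.289, 0.582, 0.223] pointing down, gripper open.
Joint ranges: [-2.86, 2.86], [-0.3, 2.09], [-1.38, 1.24], [0.06, 2.45], [-1.56, 4.7], [0.09, 2.05], [-2.69, 2.69]. Speed limits (rad/s): [2.57, 2.57, 3.14, 3.14, 3.14, 3.14, 3.14].

INTERFACE

Orientations are given as a rotation vector (axis times angle).
In Python, from bench import ctrl gives the robot as it stands. The module is installed in compiled form; this text tells all that it offers.
- The arm moves only by the shell command python3 -m handwheel 'ROWS' [OPENING] [FORCE]. ROWS is JSON, a list of rows, each an object of numbers: "x", "y", "z": the shift along the tool's x, y, z in m; "wx", "wy", "wz": the turn, a rotation vector about the tool's x, y, z in degrees. A call has 1 to 10 rows; each row is the pose to reach, as a shift and turn from the pose commanded when the call began, along the tool's axes at that moment; what a row does not reach only later rows make up. A row lasts 1/12 s, in which the tool goes at most 41.7 mm and 7.16 degrees, less where a joint would pass 70% of its speed; a pose out of reach is approached as far as the arm can. A call with a gripper value outside its range is refused whole. OPENING is the finger opening in m, from 0 to 0.087, set as the call begins (- or left out, the last holds). The fingers move at their own pace and stop on an object; FORCE is the grip in N (left out, the last holds). Time passes only in rows, so rows that repeat a pose let the fingers close. It gives the time, the measured TCP pose, the force, the opening and the grip force at its end, in the units of the state.
- ctrl.get_state(): the state, without advancing time (a new reading comes with each control period).
- ctrl.get_image(name): name is "scene" or "side" or "wrist"; returns a dict with "image" (384x512x3 uint8, red, green, blue), "K" (3x3 intrinsics, pixels), "world_to_cam" (4x4, takes a point from world to camera coordinates); the wrist camera has in their place "hand_eye" (4x4, takes a point from camera to tool coordinates, whose origin is the TCP and whose axes are the flange's). Camera axes: x right, y down, z forward; pixel columns grow to the right and rows downward; lengths in m; the calibration is good to about 2 mm. A picture is of the moment at which its call begins: read the wrist's pose just before it. There is no depth.
- ctrl.close_job(): hands the job in; it is judged then, once.
The state is a dict: "time": time; "joint_positions": joint angles; "qd": joint speeds; "joint_torque": joint torques, N m; "position": TCP position; "tool_rot": TCP orientation; "ft_force": force on the tool from outside, world axes, zero at the start; "torque": the same for the moment, N m; "grip_width": opening from 0.0 (shut) to 1.0 (fully open); "grip_force": force on a finger pad.
Only numpy, scipy, OpenCV 4.12 (cv2) and the standard library are available. Lean on these libraries where they do the work, as an engineer would, in place of code of your own. Each camera call takes 0.05 s, during which the arm holds its last target. There are 200 camera calls.

TASK

Check the two pairs of lab scissors on the sloping drying rack by squeezing each pair's handles together. Lay a pair that works, squeezed fully shut, flat inside the shallow steel stock tray, and a pair that has seized flat inside the cardboard repair carton. Set them down rather than dropping them, and leave the other things on the bench where they stand.

Things in the scene. Friction and masses are not known exactly. Their poses are not given: they have to be found in the camera images.
- scissors_1: lab scissors, steel blades, black handles, 182 mm long, 10 mm thick, 80 g, free or seized (both pairs look alike). Origin: on the pivot at the underside; +z out of the upper face, square to the slope; -x to the points (84 mm, down-slope), +x to the loop ends (98 mm, up-slope), handles close along y. Frame fixed to one half; as found, x lies midway between the halves. Straight shanks x = 20 to 57 mm, then loops, 81 mm across
- scissors_1_shanks (a point): midway between the two handle shanks, 34 mm from the pivot towards the loops, at half thickness (5 mm above the underside). As found about 41 mm across the shanks' outsides here; squeezed here a free pair closes with 2 to 5 N to about 30 mm and stays so; a seized one stays within 2 mm of 41 mm however hard it is gripped
- scissors_1_tip (a point): midway between the blade points, 84 mm from the pivot, half thickness
- scissors_1_heel (a point): midway between the rear ends of the finger loops, 94 mm from the pivot, half thickness
- hinge_1 (a joint): scissors_1's hinge: about 0 as found (open 18 degrees; starts a few hundredths off), grows as they close. A free pair goes from -0.06 to 0.32 rad (fully shut) and stays where left; a seized one has only 0.03 rad of play either way
- scissors_2: lab scissors, steel blades, black handles, 182 mm long, 10 mm thick, 80 g, free or seized (both pairs look alike). Origin: on the pivot at the underside; +z out of the upper face, square to the slope; -x to the points (84 mm, down-slope), +x to the loop ends (98 mm, up-slope), handles close along y. Frame fixed to one half; as found, x lies midway between the halves. Straight shanks x = 20 to 57 mm, then loops, 81 mm across
- scissors_2_shanks (a point): midway between the two handle shanks, 34 mm from the pivot towards the loops, at half thickness (5 mm above the underside). As found about 41 mm across the shanks' outsides here; squeezed here a free pair closes with 2 to 5 N to about 30 mm and stays so; a seized one stays within 2 mm of 41 mm however hard it is gripped
- scissors_2_tip (a point): midway between the blade points, 84 mm from the pivot, half thickness
- scissors_2_heel (a point): midway between the rear ends of the finger loops, 94 mm from the pivot, half thickness
- hinge_2 (a joint): scissors_2's hinge: about 0 as found (open 18 degrees; starts a few hundredths off), grows as they close. A free pair goes from -0.06 to 0.32 rad (fully shut) and stays where left; a seized one has only 0.03 rad of play either way
- rack: fixed white drying rack, 300 mm wide (y), 190 deep (x), plate sloping up away from the robot at 35 degrees, 15 to 145 mm high. Origin: on the table under the scissors' pivots; z up, +x up-slope. Two scissors side by side, 112 to 152 mm apart, on two 10 mm ribs, points down by a 23 mm ledge; between the ribs, under the shanks, the plate is 10 mm below the scissors
- rack_bar (a point): middle of the rack's steel carrying bar (10 mm thick, 288 mm long, along the rack's y), which runs 105 mm off the plate, above the handles, 228 mm above the table: it bars a straight-down approach to the shanks; come in square to the slope from the robot's side, under the bar, and leave the same way
- stock_tray: fixed shallow stainless steel tray for working scissors, 270 (x) x 210 (y) x 30 mm high, walls and floor 4 mm. Origin: under its centre, z up. It stands to one side of the rack or the other
- repair_carton: fixed open brown cardboard carton for repairs, 270 (x) x 210 (y) x 70 mm high, walls and floor 4 mm, its flaps folded down outside (up to 15 mm out). Origin: under its centre, z up. On the other side of the rack from the tray
- glove_box: bystander: white and blue glove carton, 120 x 220 x 75 mm; origin under its centre; leave it alone
- wash_bottle: bystander: white wash bottle with green cap, 72 mm across, 160 mm high; origin under its centre; leave it alone
- film_carton: bystander: white and yellow carton, 100 x 110 x 110 mm; origin under its centre; leave it alone

How it is judged:
By the outcome, as a careful person would: the job done as asked, in the order asked, and still so for the second after the job is handed in, with the robot touching nothing.
It also fails if it takes over 59 s, if anything falls off the work surface, if the arm or the gripper's body presses on something with over 40 N, if the wrist force passes 120 N, or if a joint passes its speed limit or range.

## Working session

There is one attempt and no reset: what is moved stays moved. The work goes in short steps, Python scripts to look and compute and a shell command to move; the robot and the scene stay as the last step left them, time stands still between calls to the robot, and variables do not carry over. Pictures are saved under pics/ and viewed, at most 10 in all, crops included, and the job is handed in when it is done.

```bash
mkdir -p pics; python3 - <<'E'
from bench import ctrl
import cv2,numpy as np,pickle
s=ctrl.get_state();print(s)
d={}
for n in("scene","side","wrist"):
    im=ctrl.get_image(n);d[n]=im
    print(n,im['K'].tolist(),(im.get('world_to_cam') if n!='wrist' else im['hand_eye']).round(4).tolist())
pickle.dump((s,d),open('first.pkl','wb'))
a=d['scene']['image'];b=d['side']['image']
cv2.imwrite('pics/a.png',cv2.resize(a,(768,576),interpolation=cv2.INTER_CUBIC)[:,:,::-1])
cv2.imwrite('pics/b.png',cv2.resize(b,(768,576),interpolation=cv2.INTER_CUBIC)[:,:,::-1])
E
```

```text
{'time': 0.0, 'joint_positions': array([-1.09592159,  0.32179135, -0.07008917,  1.45166968,  0.02259387,
        1.3708187 , -0.05692901]), 'qd': array([ 1.90294439e-04, -1.74499437e-05,  1.75618141e-05, -7.08464361e-04,
       -5.55003170e-04, -3.76138804e-04, -2.84907081e-04]), 'joint_torque': array([-1.33203953e-04, -4.91287780e+01, -4.03677206e-01, -3.12541258e+01,
       -6.38577249e-02,  4.34627803e-02,  1.73637741e-04]), 'position': array([0.28880938, 0.58168885, 0.22148479]), 'tool_rot': array([-7.17311889e-01, -3.05825159e+00,  2.93521890e-03]), 'ft_force': array([ 0.50846541,  0.22569105, -0.58269221]), 'torque': array([-0.03145198,  0.00761971, -0.0177346 ]), 'grip_force': 0.0, 'grip_width': 1.0003846465749746}
scene [[438.48291643925637, 0.0, 254.23507942439812], [0.0, 438.48291643925637, 195.80730371332632], [0.0, 0.0, 1.0]] [[-0.0451, 0.999, -0.0077, 0.0435], [0.8046, 0.0318, -0.5929, -0.4102], [-0.5921, -0.033, -0.8052, 1.7637], [0.0, 0.0, 0.0, 1.0]]
side [[415.249672178565, 0.0, 255.2843811637604], [0.0, 415.249672178565, 196.80883358820554], [0.0, 0.0, 1.0]] [[-0.9504, -0.3108, 0.0069, 0.5796], [-0.2096, 0.6241, -0.7527, 0.2575], [0.2296, -0.7168, -0.6584, 0.9804], [0.0, 0.0, 0.0, 1.0]]
wrist [[264.97240248916194, 0.0, 257.0294039287797], [0.0, 264.97240248916194, 192.54639387631101], [0.0, 0.0, 1.0]] [[0.0002, -0.959, -0.2836, 0.0773], [1.0, 0.0001, 0.0006, -0.0], [-0.0006, -0.2836, 0.959, -0.1633], [0.0, 0.0, 0.0, 1.0]]
```

View pics/a.png

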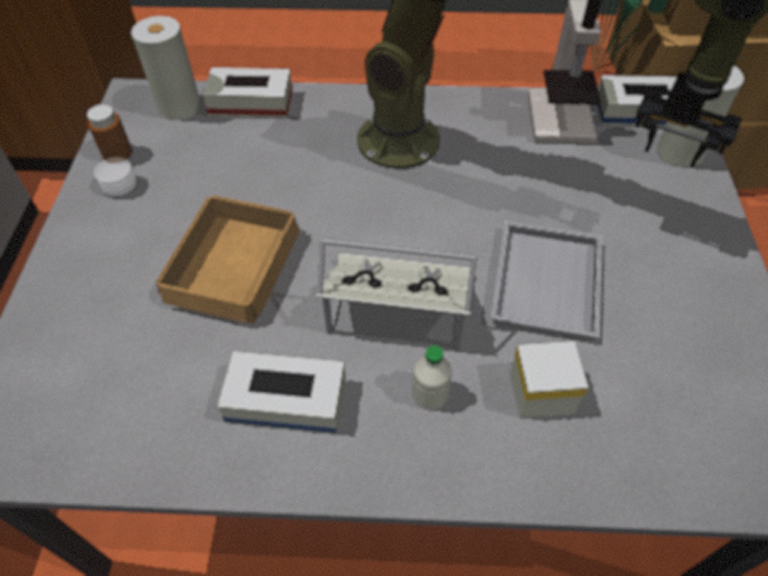

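View pics/b.png

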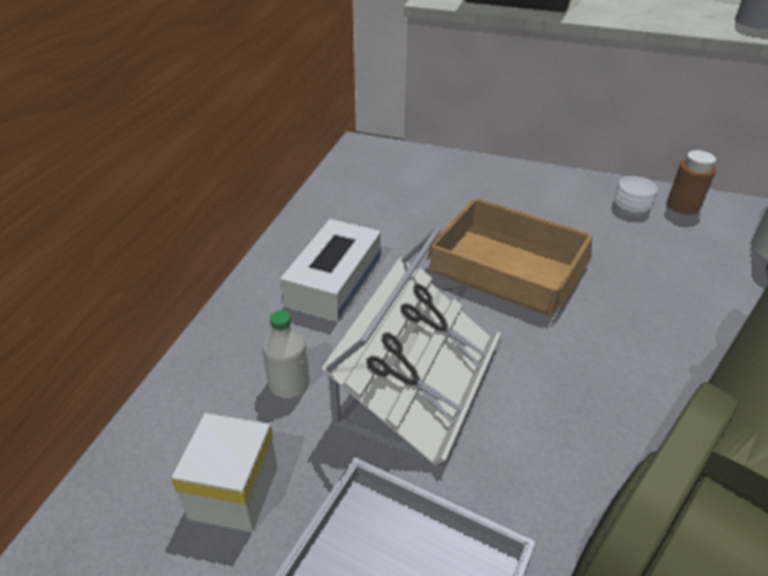

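The scene view shows the carton at left (-y, rim corners about (210,198), (298,213), (248,318), (160,288)) and the tray at right (+y, corners about (502,225), (604,233), (600,335), (493,325)). The rack sits between them, with loops near (362,277) and (428,286). In the side view the pivots are near (447,328) and (415,384). I'll triangulate coarsely.

```bash
cat > h.py <<'E'
import numpy as np,cv2,pickle
from scipy.spatial.transform import Rotation as R
def ray(K,T,px):
    d=np.linalg.inv(K)@np.r_[px,1]; Rm=T[:3,:3]
    return -Rm.T@T[:3,3], Rm.T@d
def onz(K,T,px,z):
    o,d=ray(K,T,px); return o+d*(z-o[2])/d[2]
def tri(rays):
    A=np.zeros((3,3));b=np.zeros(3)
    for o,d in rays:
        d=d/np.linalg.norm(d);P=np.eye(3)-np.outer(d,d);A+=P;b+=P@o
    x=np.linalg.solve(A,b); return x,[np.linalg.norm((np.eye(3)-np.outer(d,d)/(d@d))@(x-o)) for o,d in rays]
def wristT(s,im):
    W=np.eye(4);W[:3,:3]=R.from_rotvec(s['tool_rot']).as_matrix();W[:3,3]=s['position']
    return np.linalg.inv(W@im['hand_eye'])
E
python3 - <<'E'
from h import *
s,d=pickle.load(open('first.pkl','rb'))
S=d['scene'];D=d['side']
sc=lambda p:ray(S['K'],S['world_to_cam'],np.array(p)/1.5)
sd=lambda p:ray(D['K'],D['world_to_cam'],np.array(p)/1.5)
for n,c,z in(('carton',[(210,198),(298,213),(248,318),(160,288)],.07),('tray',[(502,225),(604,233),(600,335),(493,325)],.03)):
    P=np.array([onz(S['K'],S['world_to_cam'],np.array(p)/1.5,z) for p in c]);print(n,P.round(3).tolist(),P.mean(0).round(3))
for n,a,b in(('barL',(322,242),(437,232)),('barR',(475,260),(330,368)),('plate top -y',(320,300),(400,262)),):
    x,e=tri([sc(a),sd(b)]);print(n,x.round(3),np.round(e,4))
def crop(im,x0,y0,w,h,f,name): cv2.imwrite(name,cv2.resize(im[y0:y0+h,x0:x0+w],None,fx=f,fy=f,interpolation=cv2.INTER_CUBIC)[:,:,::-1])
c1=cv2.resize(S['image'][155:235,205:325],None,fx=6,fy=6,interpolation=cv2.INTER_CUBIC)[:300]
A=cv2.resize(S['image'][155:215,205:325],(780,390),interpolation=cv2.INTER_CUBIC)
cv2.imwrite('pics/c.png',A[:,:,::-1])
crop(D['image'],210,150,130,165,3.6,'pics/d.png')
E
```

```text
carton [[0.299, -0.432, 0.07], [0.339, -0.22, 0.07], [0.634, -0.287, 0.07], [0.566, -0.485, 0.07]] [ 0.46  -0.356  0.07 ]
tray [[0.322, 0.254, 0.03], [0.338, 0.488, 0.03], [0.621, 0.436, 0.03], [0.605, 0.218, 0.03]] [0.471 0.349 0.03 ]
barL [ 0.557 -0.13   0.222] [0.0009 0.0009]
barR [0.606 0.18  0.213] [0.0273 0.0273]
plate top -y [ 0.625 -0.137  0.133] [0.003 0.003]
```

View pics/d.png

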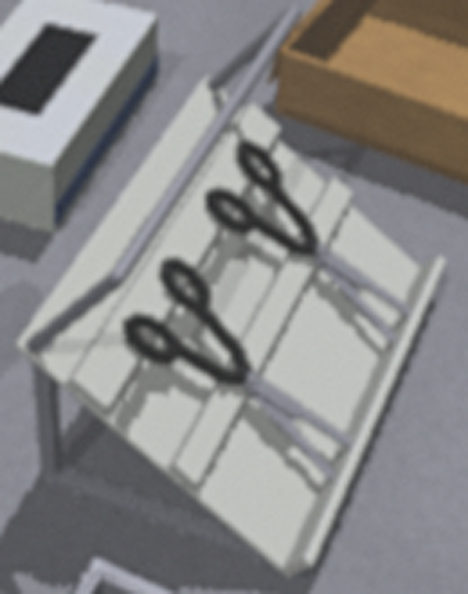

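The side crop shows the +y pair's pivot near (243,380) and the -y pair's near (312,250). The bar ends are near (120,272) and (295,10), and the points rest by the ledge at lower right. Next, coarse geometry, then a move towards a wrist-camera viewing pose.

```bash
python3 - <<'E'
from h import *
s,d=pickle.load(open('first.pkl','rb'))
S=d['scene'];D=d['side']
sc=lambda p:ray(S['K'],S['world_to_cam'],np.array(p)/1.5)
sd=lambda p:ray(D['K'],D['world_to_cam'],np.array(p)/3.6+[210,150])
L,e1=tri([sc((322,242)),sd((295,10))]);Rr,e2=tri([sc((475,260)),sd((120,272))])
print(L.round(3),Rr.round(3),np.round([e1[0],e2[0]],4),np.linalg.norm(L-Rr))
m=(L+Rr)/2; v=Rr-L; yaw=np.arctan2(-v[0],v[1]); print('yaw',np.degrees(yaw))
t=np.radians(35); X=np.array([np.cos(yaw),np.sin(yaw),0]); n=-np.sin(t)*X+np.cos(t)*np.array([0,0,1])
m[2]=.228; p0=m-n*(.105-.020)  # plane of upper face of scissors
print('bar mid',m,'normal',n)
for q in((243,380),(312,250),(320,480),(395,325),(178,300)):
    o,dd=sd(q); P=o+dd*((p0-o)@n)/(dd@n); print(q,P.round(3))
# desired tool rotation: z=-n, y = rack y ; x = y x z
z=-n; y=np.array([-np.sin(yaw),np.cos(yaw),0])
R0=R.from_rotvec(s['tool_rot'])
for sg in(1,-1):
    Rt=R.from_matrix(np.c_[np.cross(sg*y,z),sg*y,z]); print(sg,np.degrees((R0.inv()*Rt).as_rotvec()).round(1), Rt.as_matrix()[:,0].round(2))
print(R0.as_matrix().round(2))
E
```

```text
[ 0.557 -0.131  0.226] [0.589 0.157 0.227] [0.0012 0.0038] 0.2897376226352452
yaw -6.2910446306729515
bar mid [0.57319133 0.01321161 0.228     ] normal [-0.57012241  0.06285191  0.81915204]
(243, 380) [0.526 0.089 0.086]
(312, 250) [ 0.512 -0.043  0.086]
(320, 480) [0.464 0.117 0.04 ]
(395, 325) [ 0.445 -0.035  0.039]
(178, 300) [0.578 0.069 0.123]
1 [ -6.2 -34.6 -19.4] [-0.81  0.09 -0.57]
-1 [-48.3   8.7 153.2] [ 0.81 -0.09  0.57]
[[-0.9   0.44 -0.  ]
 [ 0.44  0.9  -0.  ]
 [-0.   -0.   -1.  ]]
```

```bash
cat >> h.py <<'E'
def frame(yaw,tilt=35.):
    t=np.radians(tilt);X=np.array([np.cos(yaw),np.sin(yaw),0]);n=-np.sin(t)*X+np.cos(t)*np.array([0,0,1.])
    y=np.array([-np.sin(yaw),np.cos(yaw),0]);return np.c_[np.cross(y,-n),y,-n]
def delta(s,pos,Rm):
    R0=R.from_rotvec(s['tool_rot']);d=R0.inv().apply(np.array(pos)-s['position'])
    w=np.degrees((R0.inv()*R.from_matrix(Rm)).as_rotvec())
    print('shift',d.round(4),'turn',w.round(2),'rows>=',round(max(np.linalg.norm(d)/.0417,np.linalg.norm(w)/7.16),1))
E
python3 - <<'E'
from h import *
from bench import ctrl
s=ctrl.get_state()
delta(s,(.433,.033,.264),frame(np.radians(-6.3)))
E
```

```text
shift [-0.3731 -0.4276 -0.0416] turn [ -6.22 -34.65 -19.44] rows>= 13.6
```

```bash
r='{"x":-0.373,"y":-0.428,"z":-0.042,"wx":-6.2,"wy":-34.7,"wz":-19.4}'; python3 -m handwheel '[{"x":-0.15,"y":-0.17,"z":-0.08,"wx":-3,"wy":-17,"wz":-10},{"x":-0.15,"y":-0.17,"z":-0.08,"wx":-3,"wy":-17,"wz":-10},{"x":-0.15,"y":-0.17,"z":-0.08,"wx":-3,"wy":-17,"wz":-10},{"x":-0.15,"y":-0.17,"z":-0.08,"wx":-3,"wy":-17,"wz":-10},{"x":-0.15,"y":-0.17,"z":-0.08,"wx":-3,"wy":-17,"wz":-10},{"x":-0.15,"y":-0.17,"z":-0.08,"wx":-3,"wy":-17,"wz":-10},{"x":-0.373,"y":-0.428,"z":-0.042,"wx":-6.2,"wy":-34.7,"wz":-19.4},{"x":-0.373,"y":-0.428,"z":-0.042,"wx":-6.2,"wy":-34.7,"wz":-19.4},{"x":-0.373,"y":-0.428,"z":-0.042,"wx":-6.2,"wy":-34.7,"wz":-19.4},{"x":-0.373,"y":-0.428,"z":-0.042,"wx":-6.2,"wy":-34.7,"wz":-19.4}]'
python3 - <<'E'
from h import *
from bench import ctrl
s=ctrl.get_state()
delta(s,(.433,.033,.264),frame(np.radians(-6.3)))
E
```

```text
time: 0.98
position: [0.3866, 0.2645, 0.2692]
tool_rot: [0.186, 2.568, -0.101]
ft_force: [-0.3, -1.3, 0.5]
grip_width: 1.003
grip_force: 0.0
shift [-0.0618 -0.2213  0.0545] turn [-3.   -2.41 -1.06] rows>= 5.7
```

```bash
python3 -m handwheel '[{"x":-0.062,"y":-0.221,"z":0.054,"wx":-3,"wy":-2.4,"wz":-1.1},{"x":-0.062,"y":-0.221,"z":0.054,"wx":-3,"wy":-2.4,"wz":-1.1},{"x":-0.062,"y":-0.221,"z":0.054,"wx":-3,"wy":-2.4,"wz":-1.1},{"x":-0.062,"y":-0.221,"z":0.054,"wx":-3,"wy":-2.4,"wz":-1.1},{"x":-0.062,"y":-0.221,"z":0.054,"wx":-3,"wy":-2.4,"wz":-1.1},{"x":-0.062,"y":-0.221,"z":0.054,"wx":-3,"wy":-2.4,"wz":-1.1},{"x":-0.062,"y":-0.221,"z":0.054,"wx":-3,"wy":-2.4,"wz":-1.1},{"x":-0.062,"y":-0.221,"z":0.144,"wx":-3,"wy":-2.4,"wz":-1.1},{"x":-0.062,"y":-0.221,"z":0.144,"wx":-3,"wy":-2.4,"wz":-1.1},{"x":-0.062,"y":-0.221,"z":0.144,"wx":-3,"wy":-2.4,"wz":-1.1}]'
python3 - <<'E'
from h import *
from bench import ctrl
s=ctrl.get_state(); im=ctrl.get_image('wrist'); pickle.dump((s,im),open('w1.pkl','wb'))
print(s['position'],s['tool_rot'])
cv2.imwrite('pics/e.png',cv2.resize(im['image'],(768,576),interpolation=cv2.INTER_CUBIC)[:,:,::-1])
E
```

```text
time: 1.82
position: [0.4554, 0.1771, 0.1738]
tool_rot: [0.134, 2.548, -0.07]
ft_force: [-0.6, -1.5, 1.4]
grip_width: 0.999
grip_force: 0.0
[0.45535215 0.17713146 0.17379472] [ 0.1339146   2.54775614 -0.07020782]
```

View pics/e.png

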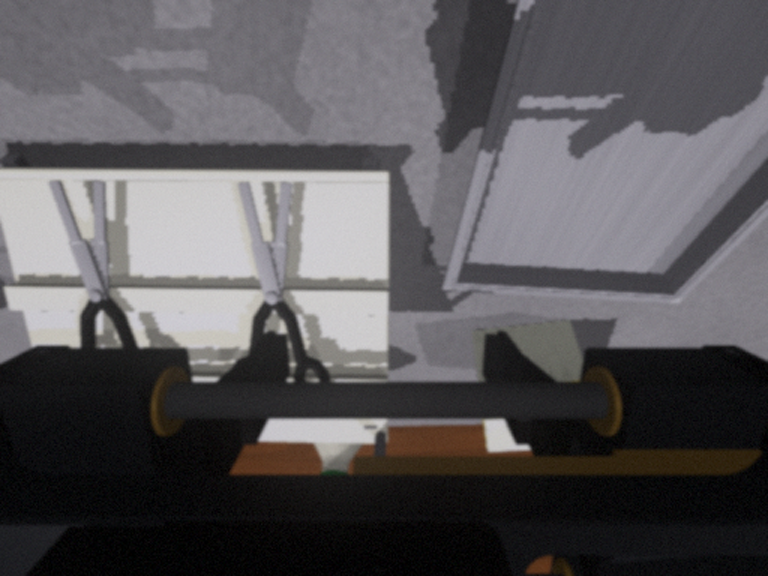

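The wrist view shows both pairs: pivots near (97,295) and (272,297), with points near (55,182)/(98,182) and (244,183)/(287,183). The arm has not reached the target yet. I'll measure, then go on to a position over the +y pair at the same standoff.

```bash
python3 - <<'E'
from h import *
s,im=pickle.load(open('w1.pkl','rb'))
T=wristT(s,im);F=frame(np.radians(-6.29));n=-F[:,2];u=-F[:,0];v=F[:,1]
m=np.array([.5732,.0132,.228]);
for off in(.08,.085,.09):
  p0=m-n*off; P={}
  for nm,q in dict(pA=(97,295),pB=(272,297),tA=(76.5,182),tB=(265.5,183)).items():
    o,d=ray(im['K'],T,np.array(q)/1.5);P[nm]=o+d*((p0-o)@n)/(d@n)
  print(off,{k:x.round(4).tolist() for k,x in P.items()})
  for k in'AB':
    a=P['p'+k]-P['t'+k];print(k,'len',np.linalg.norm(a),'angle to slope',np.degrees(np.arctan2(a@v,a@u)))
  e=P['pB']-P['pA'];print('yaw from pivots',np.degrees(np.arctan2(-e[0],e[1])),np.linalg.norm(e))
from bench import ctrl
delta(ctrl.get_state(),(.547-.571*.09,.020+.063*.09,.1+.819*.09),F)
E
```

```text
0.08 {'pA': [0.5049, -0.0441, 0.0872], 'pB': [0.5186, 0.0845, 0.0869], 'tA': [0.4395, -0.0363, 0.0411], 'tB': [0.4531, 0.0926, 0.0407]}
A len 0.08034805864897801 angle to slope -0.465212440516989
B len 0.08058023925531728 angle to slope -0.6170988251480904
yaw from pivots -6.116965632801522 0.12939801774858825
0.085 {'pA': [0.5085, -0.0485, 0.0839], 'pB': [0.5226, 0.0825, 0.0837], 'tA': [0.442, -0.0405, 0.037], 'tB': [0.4559, 0.0908, 0.0366]}
A len 0.08179741024145078 angle to slope -0.46521244051696437
B len 0.08203377901782426 angle to slope -0.6170988251481028
yaw from pivots -6.11696563280152 0.1317321528383491
0.09 {'pA': [0.5122, -0.0528, 0.0807], 'pB': [0.5265, 0.0805, 0.0804], 'tA': [0.4445, -0.0447, 0.033], 'tB': [0.4586, 0.0889, 0.0326]}
A len 0.08324676183392367 angle to slope -0.46521244051696603
B len 0.08348731878033139 angle to slope -0.6170988251480909
yaw from pivots -6.116965632801516 0.13406628792811004
shift [-0.0468 -0.1354  0.0297] turn [-1.43 -1.68 -0.42] rows>= 3.5
```

```bash
python3 - <<'E'
from h import *
from bench import ctrl
delta(ctrl.get_state(),(.501,.0847,.175),frame(np.radians(-6.2)))
E
```

```text
shift [-0.0462 -0.0762  0.0266] turn [-1.48 -1.68 -0.49] rows>= 2.2
```

```bash
python3 -m handwheel '[{"x":-0.046,"y":-0.076,"z":0.027,"wx":-1.5,"wy":-1.7,"wz":-0.5},{"x":-0.046,"y":-0.076,"z":0.027,"wx":-1.5,"wy":-1.7,"wz":-0.5},{"x":-0.046,"y":-0.076,"z":0.027,"wx":-1.5,"wy":-1.7,"wz":-0.5},{"x":-0.046,"y":-0.076,"z":0.027,"wx":-1.5,"wy":-1.7,"wz":-0.5},{"x":-0.046,"y":-0.076,"z":0.027,"wx":-1.5,"wy":-1.7,"wz":-0.5},{"x":-0.046,"y":-0.076,"z":0.027,"wx":-1.5,"wy":-1.7,"wz":-0.5},{"x":-0.046,"y":-0.076,"z":0.027,"wx":-1.5,"wy":-1.7,"wz":-0.5},{"x":-0.046,"y":-0.076,"z":0.027,"wx":-1.5,"wy":-1.7,"wz":-0.5}]'
python3 - <<'E'
from h import *
from bench import ctrl
s=ctrl.get_state(); im=ctrl.get_image('wrist'); pickle.dump((s,im),open('w2.pkl','wb'))
print(s['position'],s['tool_rot']);delta(s,(.501,.0847,.175),frame(np.radians(-6.2)))
cv2.imwrite('pics/f.png',cv2.resize(im['image'],(768,576),interpolation=cv2.INTER_CUBIC)[:400,:,::-1])
E
```

```text
time: 2.53
position: [0.5081, 0.108, 0.1715]
tool_rot: [0.101, 2.533, -0.03]
ft_force: [-0.3, -0.6, 0.2]
grip_width: 1.003
grip_force: 0.0
[0.50812801 0.10795722 0.1715126 ] [ 0.10129359  2.53258472 -0.03027537]
shift [ 0.0023 -0.0237 -0.0059] turn [ 0.99 -0.21  1.31] rows>= 0.6
```

View pics/f.png

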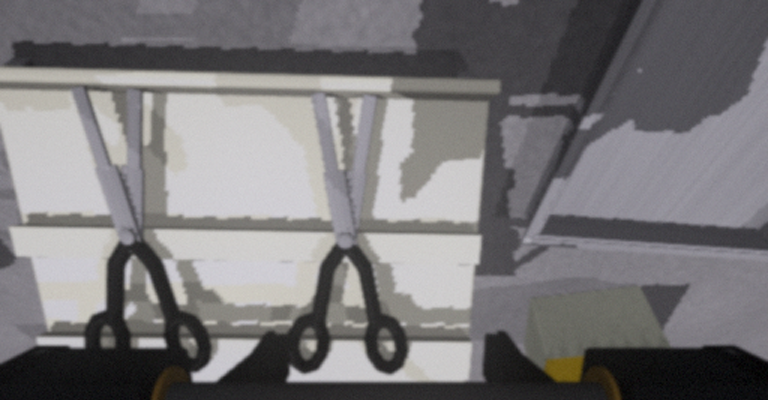

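The pivots are now at (128,238) and (346,241), the points midway at (106,91) and (344.5,97.5), and the loop centres midway at (147.5,337) and (347,343). I'll triangulate against the first view and the side view.

```bash
python3 - <<'E'
from h import *
from bench import ctrl
s1,i1=pickle.load(open('w1.pkl','rb'));s2,i2=pickle.load(open('w2.pkl','rb'));_,d=pickle.load(open('first.pkl','rb'));D=d['side']
r1=lambda q:ray(i1['K'],wristT(s1,i1),np.array(q)/1.5)
r2=lambda q:ray(i2['K'],wristT(s2,i2),np.array(q)/1.5)
sd=lambda q:ray(D['K'],D['world_to_cam'],np.array(q)/3.6+[210,150])
P={}
for nm,a,b,c in(('pA',(97,295),(128,238),(312,250)),('pB',(272,297),(346,241),(243,380)),('tA',(76.5,182),(106,91),None),('tB',(265.5,183),(344.5,97.5),None)):
    x,e=tri([r1(a),r2(b)]); y,e2=tri([r2(b),sd(c)]) if c else (x,e)
    P[nm]=y if c else x; print(nm,x.round(4),np.round(e[0],4),y.round(4),np.round(e2[0],4))
F=frame(np.radians(-6.2));n=-F[:,2];u=-F[:,0];v=F[:,1]
for off in(.085,.09):
  p0=np.array([.5732,.0132,.228])-n*off
  Q={}
  for nm,q in dict(pA=(128,238),pB=(346,241),tA=(106,91),tB=(344.5,97.5),lA=(147.5,337),lB=(347,343)).items():
    o,dd=r2(q);Q[nm]=o+dd*((p0-o)@n)/(dd@n)
  print(off,{k:x.round(4).tolist() for k,x in Q.items()})
  for k in'AB':
    a=Q['p'+k]-Q['t'+k];b=Q['l'+k]-Q['p'+k];a2=Q['l'+k]-Q['t'+k];print(k,np.linalg.norm(a),np.linalg.norm(b),'ang',np.degrees(np.arctan2(a2@v,a2@u)))
  e=Q['pB']-Q['pA'];print('yaw',np.degrees(np.arctan2(-e[0],e[1])),np.linalg.norm(e))
s=ctrl.get_state();print(s['position'],s['time'])
E
```

```text
pA [ 0.5161 -0.0572  0.0774] 0.0002 [ 0.5137 -0.0532  0.0788] 0.0019
pB [0.5251 0.0816 0.0821] 0.0004 [0.5282 0.0818 0.0781] 0.0013
tA [ 0.4465 -0.048   0.0297] 0.0001 [ 0.4465 -0.048   0.0297] 0.0001
tB [0.461  0.0876 0.0295] 0.0004 [0.461  0.0876 0.0295] 0.0004
0.085 {'pA': [0.5097, -0.05, 0.0848], 'pB': [0.5234, 0.0822, 0.0844], 'tA': [0.4432, -0.042, 0.0379], 'tB': [0.4574, 0.0889, 0.0379], 'lA': [0.5631, -0.0534, 0.1223], 'lB': [0.5792, 0.0764, 0.1236]}
A 0.08172556485259275 0.06533519440302335 ang 0.6155858838249855
B 0.08105407556934845 0.06843366489568653 ang 0.26687606389360496
yaw -5.9396444408088716 0.1329176532479575
0.09 {'pA': [0.5129, -0.0535, 0.0812], 'pB': [0.5269, 0.0814, 0.0808], 'tA': [0.4451, -0.0453, 0.0334], 'tB': [0.4595, 0.0883, 0.0333], 'lA': [0.5674, -0.057, 0.1194], 'lB': [0.5838, 0.0755, 0.1208]}
A 0.08339629506419839 0.06667085336563983 ang 0.6155858838249724
B 0.08271107840648674 0.06983266643991984 ang 0.26687606389360513
yaw -5.939644440808878 0.1356349123985994
[0.50817441 0.10770325 0.1714977 ] 2.5833
```

```bash
python3 - <<'E'
from h import *
from bench import ctrl
F=frame(np.radians(-6.1));s=ctrl.get_state();g=np.array((.5614,.0777,.0905));n=-F[:,2]
print(np.abs(s['qd']).max())
delta(s,g+.07*n,F);delta(s,g,F)
E
```

```text
0.010235223733476578
shift [ 0.0009 -0.0246  0.0281] turn [ 0.91 -0.21  1.21] rows>= 0.9
shift [ 0.0007 -0.0257  0.0981] turn [ 0.91 -0.21  1.21] rows>= 2.4
```

```bash
python3 -m handwheel '[{"x":0.001,"y":-0.025,"z":0.028,"wx":0.9,"wy":-0.2,"wz":1.2},{"x":0.001,"y":-0.025,"z":0.028,"wx":0.9,"wy":-0.2,"wz":1.2},{"x":0.001,"y":-0.025,"z":0.028,"wx":0.9,"wy":-0.2,"wz":1.2},{"x":0.001,"y":-0.026,"z":0.045,"wx":0.9,"wy":-0.2,"wz":1.2},{"x":0.001,"y":-0.026,"z":0.06,"wx":0.9,"wy":-0.2,"wz":1.2},{"x":0.001,"y":-0.026,"z":0.075,"wx":0.9,"wy":-0.2,"wz":1.2},{"x":0.001,"y":-0.026,"z":0.085,"wx":0.9,"wy":-0.2,"wz":1.2},{"x":0.001,"y":-0.026,"z":0.092,"wx":0.9,"wy":-0.2,"wz":1.2},{"x":0.001,"y":-0.026,"z":0.092,"wx":0.9,"wy":-0.2,"wz":1.2},{"x":0.001,"y":-0.026,"z":0.092,"wx":0.9,"wy":-0.2,"wz":1.2}]' 0.08 10
python3 - <<'E'
from h import *
from bench import ctrl
F=frame(np.radians(-6.1));s=ctrl.get_state();g=np.array((.5614,.0777,.0905))
delta(s,g,F);print(s['time'])
im=ctrl.get_image('wrist');sd=ctrl.get_image('side')['image']
a=cv2.resize(sd[150:315,210:340],None,fx=3.6,fy=3.6,interpolation=cv2.INTER_CUBIC)
cv2.imwrite('pics/g.png',a[:576,:,::-1])
E
```

```text
time: 3.42
position: [0.558, 0.0765, 0.0956]
tool_rot: [0.137, 2.528, -0.043]
ft_force: [-0.3, -1.2, 0.8]
grip_width: 0.923
grip_force: 0.0
shift [0.0003 0.0016 0.0061] turn [-0.06  0.   -0.09] rows>= 0.2
3.4167
```

View pics/g.png

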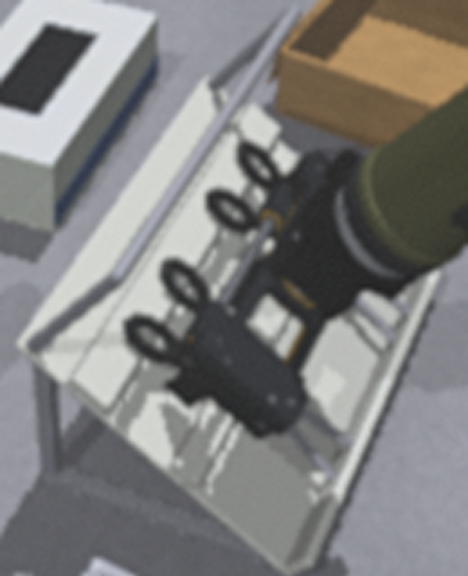

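The gripper straddles the near pair's shanks, clear of the loops and bar. I'll go down the last 6 mm and squeeze.

```bash
python3 -m handwheel '[{"z":0.003},{"y":0.001,"z":0.006},{"y":0.001,"z":0.006},{"y":0.001,"z":0.006}]'
python3 -m handwheel '[{"z":0.0},{"z":0.0},{"z":0.0},{"z":0.0},{"z":0.0},{"z":0.0},{"z":0.0},{"z":0.0},{"z":0.0},{"z":0.0}]' 0.02 10
```

```text
invalid input at $[0]: expected keys x, y, z, wx, wy, wz
invalid input at $[0]: expected keys x, y, z, wx, wy, wz
```

```bash
python3 -m handwheel '[{"x":0,"y":0,"z":0.003,"wx":0,"wy":0,"wz":0},{"x":0,"y":0.001,"z":0.006,"wx":0,"wy":0,"wz":0},{"x":0,"y":0.001,"z":0.006,"wx":0,"wy":0,"wz":0},{"x":0,"y":0.001,"z":0.006,"wx":0,"wy":0,"wz":0}]'
python3 -m handwheel '[{"x":0,"y":0,"z":0,"wx":0,"wy":0,"wz":0},{"x":0,"y":0,"z":0,"wx":0,"wy":0,"wz":0},{"x":0,"y":0,"z":0,"wx":0,"wy":0,"wz":0},{"x":0,"y":0,"z":0,"wx":0,"wy":0,"wz":0},{"x":0,"y":0,"z":0,"wx":0,"wy":0,"wz":0},{"x":0,"y":0,"z":0,"wx":0,"wy":0,"wz":0},{"x":0,"y":0,"z":0,"wx":0,"wy":0,"wz":0},{"x":0,"y":0,"z":0,"wx":0,"wy":0,"wz":0},{"x":0,"y":0,"z":0,"wx":0,"wy":0,"wz":0},{"x":0,"y":0,"z":0,"wx":0,"wy":0,"wz":0}]' 0.02 10
```

```text
time: 3.85
position: [0.5615, 0.0764, 0.0904]
tool_rot: [0.138, 2.528, -0.044]
ft_force: [1.3, 0.1, -0.2]
grip_width: 0.922
grip_force: 0.0
time: 4.68
position: [0.5642, 0.0773, 0.0933]
tool_rot: [0.138, 2.522, -0.04]
ft_force: [5.7, -0.5, 2.5]
grip_width: 0.326
grip_force: 9.9
```

```bash
python3 -m handwheel '[{"x":0,"y":0,"z":0,"wx":0,"wy":0,"wz":0},{"x":0,"y":0,"z":0,"wx":0,"wy":0,"wz":0},{"x":0,"y":0,"z":0,"wx":0,"wy":0,"wz":0},{"x":0,"y":0,"z":0,"wx":0,"wy":0,"wz":0},{"x":0,"y":0,"z":0,"wx":0,"wy":0,"wz":0},{"x":0,"y":0,"z":0,"wx":0,"wy":0,"wz":0}]' 0.02 25
python3 - <<'E'
from h import *
from bench import ctrl
s=ctrl.get_state();im=ctrl.get_image('wrist')
print(s['position'],s['ft_force'],s['qd'].round(3))
cv2.imwrite('pics/i.png',cv2.resize(im['image'],(768,576),interpolation=cv2.INTER_CUBIC)[:450,:,::-1])
E
```

```text
time: 5.18
position: [0.5643, 0.0774, 0.0934]
tool_rot: [0.138, 2.522, -0.04]
ft_force: [5.5, 0.1, 3.4]
grip_width: 0.32
grip_force: 24.9
[0.56427777 0.07739456 0.09339079] [5.52526674 0.09052324 3.36015336] [ 0.    -0.001 -0.001 -0.    -0.001  0.001  0.001]
```

View pics/i.png

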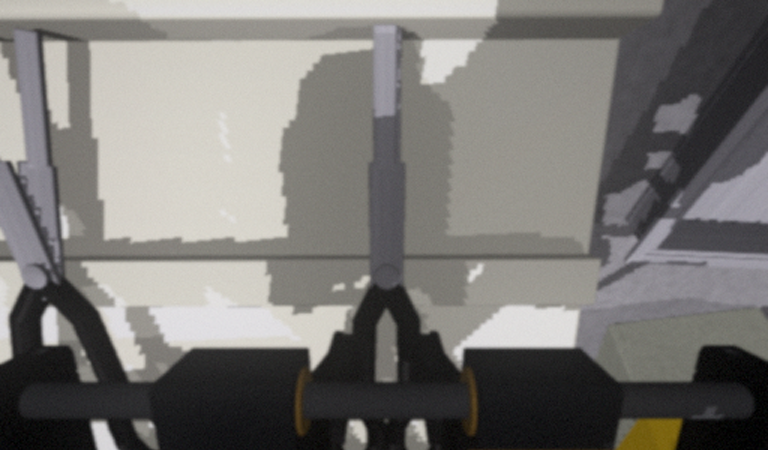

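The near pair is fully shut (28 mm across, blades aligned, pivot at (387,275)), so it works and goes to the tray. I'll retreat square to the slope.

```bash
python3 -m handwheel '[{"x":0,"y":0,"z":-0.005,"wx":0,"wy":0,"wz":0},{"x":0,"y":0,"z":-0.015,"wx":0,"wy":0,"wz":0},{"x":0,"y":0,"z":-0.035,"wx":0,"wy":0,"wz":0},{"x":0,"y":0,"z":-0.06,"wx":0,"wy":0,"wz":0},{"x":0,"y":0,"z":-0.09,"wx":0,"wy":0,"wz":0},{"x":0,"y":0,"z":-0.12,"wx":0,"wy":0,"wz":0},{"x":0,"y":0,"z":-0.15,"wx":0,"wy":0,"wz":0},{"x":0,"y":0,"z":-0.175,"wx":0,"wy":0,"wz":0},{"x":0,"y":0,"z":-0.19,"wx":0,"wy":0,"wz":0},{"x":0,"y":0,"z":-0.19,"wx":0,"wy":0,"wz":0}]'
python3 - <<'E'
from h import *
from bench import ctrl
s1,i1=pickle.load(open('w1.pkl','rb'));s2,i2=pickle.load(open('w2.pkl','rb'))
for q in((452,288),(680,300)): print(onz(i1['K'],wristT(s1,i1),np.array(q)/1.5,.03).round(3))
print(onz(i2['K'],wristT(s2,i2),np.array((528,241))/1.5,.03).round(3))
s=ctrl.get_state();F=frame(np.radians(-6.3),0.);delta(s,(.47,.33,.20),F);delta(s,(.50,.346,.06),F)
E
```

```text
time: 6.07
position: [0.4947, 0.1038, 0.1581]
tool_rot: [0.138, 2.576, -0.069]
ft_force: [-0.4, 0.5, -0.9]
grip_width: 0.315
grip_force: 25.0
[0.589 0.221 0.03 ]
[0.625 0.434 0.03 ]
[0.588 0.217 0.03 ]
shift [ 0.0175  0.2211 -0.0661] turn [-1.23 32.25  0.18] rows>= 5.5
shift [0.0683 0.2433 0.0669] turn [-1.23 32.25  0.18] rows>= 6.3
```

```bash
python3 -m handwheel '[{"x":0,"y":0,"z":-0.04,"wx":0,"wy":0,"wz":0},{"x":0,"y":0,"z":-0.07,"wx":0,"wy":0,"wz":0},{"x":0,"y":0,"z":-0.1,"wx":0,"wy":0,"wz":0},{"x":0,"y":0,"z":-0.1,"wx":0,"wy":0,"wz":0},{"x":0,"y":0,"z":-0.1,"wx":0,"wy":0,"wz":0},{"x":0,"y":0,"z":-0.1,"wx":0,"wy":0,"wz":0},{"x":0,"y":0,"z":-0.1,"wx":0,"wy":0,"wz":0},{"x":0,"y":0,"z":-0.1,"wx":0,"wy":0,"wz":0}]'
python3 - <<'E'
from h import *
from bench import ctrl
s=ctrl.get_state();F=frame(np.radians(-8),0.);delta(s,(.47,.34,.20),F);delta(s,(.502,.344,.05),F);print(s['qd'].round(2))
E
```

```text
time: 6.73
position: [0.473, 0.1285, 0.1703]
tool_rot: [0.138, 2.625, -0.105]
ft_force: [-0.1, -0.4, -1.6]
grip_width: 0.321
grip_force: 25.0
shift [ 0.0046  0.208  -0.0486] turn [-2.44 29.52  1.93] rows>= 5.1
shift [0.0509 0.2231 0.0969] turn [-2.44 29.52  1.93] rows>= 6.0
[-0.01  0.   -0.   -0.01  0.01  0.   -0.01]
```

```bash
python3 -m handwheel '[{"x":0.001,"y":0.04,"z":-0.02,"wx":-0.4,"wy":5,"wz":0.4},{"x":0.002,"y":0.08,"z":-0.03,"wx":-0.8,"wy":10,"wz":0.8},{"x":0.003,"y":0.12,"z":-0.04,"wx":-1.2,"wy":16,"wz":1.2},{"x":0.004,"y":0.16,"z":-0.045,"wx":-1.8,"wy":22,"wz":1.5},{"x":0.005,"y":0.208,"z":-0.049,"wx":-2.4,"wy":29.5,"wz":1.9},{"x":0.005,"y":0.208,"z":-0.049,"wx":-2.4,"wy":29.5,"wz":1.9},{"x":0.005,"y":0.208,"z":-0.049,"wx":-2.4,"wy":29.5,"wz":1.9},{"x":0.005,"y":0.208,"z":-0.049,"wx":-2.4,"wy":29.5,"wz":1.9},{"x":0.005,"y":0.208,"z":-0.049,"wx":-2.4,"wy":29.5,"wz":1.9},{"x":0.005,"y":0.208,"z":-0.049,"wx":-2.4,"wy":29.5,"wz":1.9}]'
python3 - <<'E'
from h import *
from bench import ctrl
s=ctrl.get_state();F=frame(np.radians(-8),0.);delta(s,(.502,.344,.05),F);delta(s,(.502,.344,.007),F);print(s['qd'].round(2))
E
```

```text
time: 7.57
position: [0.47, 0.3379, 0.2017]
tool_rot: [0.223, 3.131, 0.0]
ft_force: [-0.1, 0.0, -1.0]
grip_width: 0.318
grip_force: 25.0
shift [-0.0305  0.0105  0.1518] turn [ 0.02  0.14 -0.15] rows>= 3.7
shift [-0.0304  0.0105  0.1948] turn [ 0.02  0.14 -0.15] rows>= 4.7
[ 0.01 -0.01 -0.   -0.   -0.01  0.    0.  ]
```

```bash
python3 -m handwheel '[{"x":-0.03,"y":0.01,"z":0.03,"wx":0,"wy":0,"wz":0},{"x":-0.03,"y":0.01,"z":0.065,"wx":0,"wy":0,"wz":0},{"x":-0.03,"y":0.01,"z":0.1,"wx":0,"wy":0,"wz":0},{"x":-0.03,"y":0.01,"z":0.13,"wx":0,"wy":0,"wz":0},{"x":-0.03,"y":0.01,"z":0.155,"wx":0,"wy":0,"wz":0},{"x":-0.03,"y":0.01,"z":0.17,"wx":0,"wy":0,"wz":0},{"x":-0.03,"y":0.01,"z":0.18,"wx":0,"wy":0,"wz":0},{"x":-0.03,"y":0.01,"z":0.185,"wx":0,"wy":0,"wz":0},{"x":-0.03,"y":0.01,"z":0.185,"wx":0,"wy":0,"wz":0},{"x":-0.03,"y":0.01,"z":0.185,"wx":0,"wy":0,"wz":0}]'
python3 - <<'E'
from h import *
from bench import ctrl
im=ctrl.get_image('side')['image'];s=ctrl.get_state();w=ctrl.get_image('wrist')['image']
cv2.imwrite('pics/j.png',np.hstack([cv2.resize(w,(512,384)),np.zeros((384,0,3),np.uint8),cv2.resize(im[250:384,128:384],(288,150))[:384] if 0 else cv2.copyMakeBorder(im[384-192:,100:380],192,0,0,0,cv2.BORDER_CONSTANT)])[:,:,::-1])
E
```

```text
time: 8.4
position: [0.5023, 0.3449, 0.0172]
tool_rot: [0.223, 3.131, 0.001]
ft_force: [-0.3, -0.1, -0.3]
grip_width: 0.32
grip_force: 25.0
```

View pics/j.png

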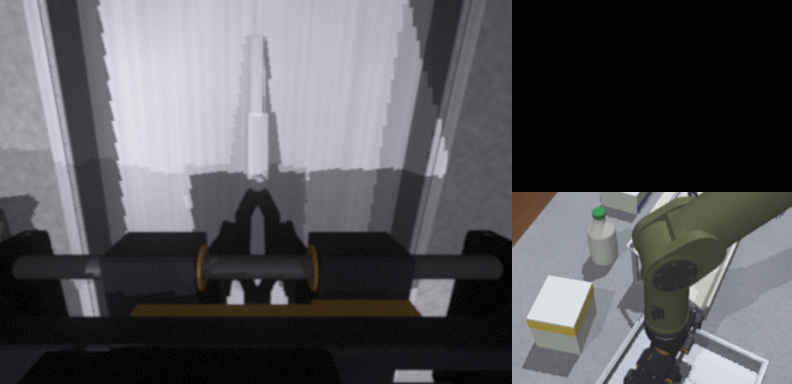

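The shut pair hangs flat over the tray, centred between its side walls, with points at (257,37). I'll lower until contact.

```bash
python3 -m handwheel '[{"x":0,"y":0,"z":0.002,"wx":0,"wy":0,"wz":0},{"x":0,"y":0,"z":0.004,"wx":0,"wy":0,"wz":0},{"x":0,"y":0,"z":0.006,"wx":0,"wy":0,"wz":0},{"x":0,"y":0,"z":0.007,"wx":0,"wy":0,"wz":0},{"x":0,"y":0,"z":0.007,"wx":0,"wy":0,"wz":0}]'; for i in 1; do python3 -m handwheel '[{"x":0,"y":0,"z":0.001,"wx":0,"wy":0,"wz":0},{"x":0,"y":0,"z":0.002,"wx":0,"wy":0,"wz":0},{"x":0,"y":0,"z":0.002,"wx":0,"wy":0,"wz":0}]'; done
```

```text
time: 8.92
position: [0.502, 0.3446, 0.0085]
tool_rot: [0.223, 3.132, -0.001]
ft_force: [1.1, -0.3, 0.9]
grip_width: 0.321
grip_force: 25.0
time: 9.17
position: [0.5017, 0.3444, 0.0064]
tool_rot: [0.223, 3.133, -0.002]
ft_force: [1.1, 0.6, 0.2]
grip_width: 0.318
grip_force: 25.0
```

```bash
python3 -m handwheel '[{"x":0,"y":0,"z":0.0005,"wx":0,"wy":0,"wz":0},{"x":0,"y":0,"z":0.001,"wx":0,"wy":0,"wz":0},{"x":0,"y":0,"z":0.0015,"wx":0,"wy":0,"wz":0},{"x":0,"y":0,"z":0.0015,"wx":0,"wy":0,"wz":0}]';python3 -m handwheel '[{"x":0,"y":0,"z":0.0005,"wx":0,"wy":0,"wz":0},{"x":0,"y":0,"z":0.001,"wx":0,"wy":0,"wz":0},{"x":0,"y":0,"z":0.001,"wx":0,"wy":0,"wz":0}]'
```

```text
time: 9.5
position: [0.5017, 0.3445, 0.005]
tool_rot: [0.223, 3.133, -0.002]
ft_force: [1.4, 0.7, 0.5]
grip_width: 0.314
grip_force: 25.0
time: 9.75
position: [0.5018, 0.3445, 0.0045]
tool_rot: [0.223, 3.133, -0.001]
ft_force: [-0.2, -1.6, 4.6]
grip_width: 0.319
grip_force: 27.0
```

```bash
python3 -m handwheel '[{"x":0,"y":0,"z":-0.0005,"wx":0,"wy":0,"wz":0},{"x":0,"y":0,"z":-0.0005,"wx":0,"wy":0,"wz":0},{"x":0,"y":0,"z":-0.0005,"wx":0,"wy":0,"wz":0}]' 0.035 10;  python3 -m handwheel '[{"x":0,"y":0,"z":-0.0005,"wx":0,"wy":0,"wz":0},{"x":0,"y":0,"z":-0.0005,"wx":0,"wy":0,"wz":0},{"x":0,"y":0,"z":-0.0005,"wx":0,"wy":0,"wz":0},{"x":0,"y":0,"z":-0.0005,"wx":0,"wy":0,"wz":0}]' 0.055 10
python3 -m handwheel '[{"x":0,"y":0,"z":-0.01,"wx":0,"wy":0,"wz":0},{"x":0,"y":0,"z":-0.03,"wx":0,"wy":0,"wz":0},{"x":0,"y":0,"z":-0.06,"wx":0,"wy":0,"wz":0},{"x":0,"y":0,"z":-0.1,"wx":0,"wy":0,"wz":0},{"x":0.02,"y":0,"z":-0.14,"wx":0,"wy":0,"wz":0},{"x":0.04,"y":0,"z":-0.18,"wx":0,"wy":0,"wz":0},{"x":0.06,"y":0,"z":-0.22,"wx":0,"wy":0,"wz":0},{"x":0.06,"y":0,"z":-0.22,"wx":0,"wy":0,"wz":0},{"x":0.06,"y":0,"z":-0.22,"wx":0,"wy":0,"wz":0}]' 0.08
python3 - <<'E'
from h import *
from bench import ctrl
s=ctrl.get_state();im=ctrl.get_image('wrist');sc=ctrl.get_image('scene')
pickle.dump((s,im,sc),open('w3.pkl','wb'))
F=frame(np.radians(-6.1));n=-F[:,2]
g=np.array((.5474,-.0572,.0909))
print(s['position']);delta(s,g+.12*n,F)
cv2.imwrite('pics/k.png',np.hstack([im['image'],cv2.copyMakeBorder(sc['image'][120:250,200:430],0,254,0,0,cv2.BORDER_CONSTANT)])[:,:,::-1])
E
```

```text
time: 10.0
position: [0.5014, 0.3432, 0.0045]
tool_rot: [-0.223, -3.133, 0.005]
ft_force: [-1.2, -4.3, 5.5]
grip_width: 0.395
grip_force: 2.8
time: 10.33
position: [0.5015, 0.345, 0.0048]
tool_rot: [0.222, 3.133, -0.001]
ft_force: [0.5, -0.2, 0.1]
grip_width: 0.596
grip_force: 0.0
time: 11.08
position: [0.4424, 0.3556, 0.23]
tool_rot: [0.218, 3.128, 0.009]
ft_force: [-0.3, -0.0, 0.3]
grip_width: 0.921
grip_force: 0.0
[0.44237425 0.35562428 0.22996981]
shift [-0.0923 -0.3968  0.0387] turn [ -0.22 -34.68  -1.93] rows>= 9.8
```

View pics/k.png

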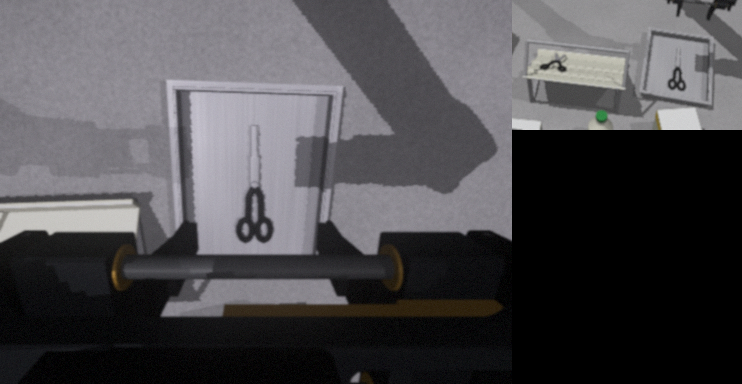

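The scissors lie shut and flat in the tray, with points at (254,127) and loops at (255,230). Now the second pair.

```bash
python3 -m handwheel '[{"x":-0.01,"y":-0.04,"z":0,"wx":0,"wy":-3.5,"wz":-0.2},{"x":-0.02,"y":-0.08,"z":0,"wx":0,"wy":-7,"wz":-0.4},{"x":-0.03,"y":-0.12,"z":0.005,"wx":0,"wy":-10.5,"wz":-0.6},{"x":-0.04,"y":-0.16,"z":0.01,"wx":-0.1,"wy":-14,"wz":-0.8},{"x":-0.05,"y":-0.2,"z":0.015,"wx":-0.1,"wy":-17.5,"wz":-1},{"x":-0.06,"y":-0.24,"z":0.02,"wx":-0.1,"wy":-21,"wz":-1.2},{"x":-0.07,"y":-0.28,"z":0.025,"wx":-0.2,"wy":-24.5,"wz":-1.4},{"x":-0.08,"y":-0.32,"z":0.03,"wx":-0.2,"wy":-28,"wz":-1.6},{"x":-0.086,"y":-0.36,"z":0.035,"wx":-0.2,"wy":-31.5,"wz":-1.8},{"x":-0.092,"y":-0.397,"z":0.039,"wx":-0.2,"wy":-34.7,"wz":-1.9}]' 0.08 10
python3 -m handwheel '[{"x":0,"y":0,"z":0,"wx":0,"wy":0,"wz":0},{"x":0,"y":0,"z":0,"wx":0,"wy":0,"wz":0}]'
python3 - <<'E'
from h import *
from bench import ctrl
s=ctrl.get_state();F=frame(np.radians(-6.1));n=-F[:,2];g=np.array((.5474,-.0572,.0909))
delta(s,g+.09*n,F);delta(s,g+.01*n,F);print(s['joint_positions'].round(2))
E
```

```text
time: 12.02
position: [0.4886, 0.0819, 0.1798]
tool_rot: [0.149, 2.675, -0.049]
ft_force: [0.9, -0.1, 1.2]
grip_width: 0.921
grip_force: 0.0
time: 12.18
position: [0.4872, 0.0794, 0.1785]
tool_rot: [0.156, 2.68, -0.052]
ft_force: [0.2, -0.5, 0.4]
grip_width: 0.92
grip_force: 0.0
shift [-0.0151 -0.1289  0.0246] turn [-0.93 -8.79 -0.3 ] rows>= 3.2
shift [-0.0273 -0.1276  0.1036] turn [-0.93 -8.79 -0.3 ] rows>= 4.0
[-0.06 -0.29 -0.27  2.23  0.18  0.79  1.02]
```

```bash
python3 -m handwheel '[{"x":-0.015,"y":-0.129,"z":0.025,"wx":-0.9,"wy":-8.8,"wz":-0.3},{"x":-0.015,"y":-0.129,"z":0.025,"wx":-0.9,"wy":-8.8,"wz":-0.3},{"x":-0.015,"y":-0.129,"z":0.025,"wx":-0.9,"wy":-8.8,"wz":-0.3},{"x":-0.015,"y":-0.129,"z":0.025,"wx":-0.9,"wy":-8.8,"wz":-0.3},{"x":-0.015,"y":-0.129,"z":0.025,"wx":-0.9,"wy":-8.8,"wz":-0.3},{"x":-0.015,"y":-0.129,"z":0.025,"wx":-0.9,"wy":-8.8,"wz":-0.3},{"x":-0.015,"y":-0.129,"z":0.025,"wx":-0.9,"wy":-8.8,"wz":-0.3},{"x":-0.015,"y":-0.129,"z":0.025,"wx":-0.9,"wy":-8.8,"wz":-0.3}]'
python3 - <<'E'
from h import *
from bench import ctrl
s=ctrl.get_state();im=ctrl.get_image('wrist');pickle.dump((s,im),open('w4.pkl','wb'))
F=frame(np.radians(-6.1));n=-F[:,2];g=np.array((.5474,-.0572,.0909))
delta(s,g+.03*n,F);delta(s,g,F);print(s['qd'].round(2),s['joint_positions'].round(2))
cv2.imwrite('pics/l.png',cv2.resize(im['image'],(768,576),interpolation=cv2.INTER_CUBIC)[:420,:,::-1])
E
```

```text
time: 12.85
position: [0.5199, -0.0468, 0.1482]
tool_rot: [0.129, 2.541, -0.037]
ft_force: [-0.4, -0.2, 0.4]
grip_width: 0.915
grip_force: 0.0
shift [ 0.0091 -0.0075  0.0334] turn [ 0.26 -0.77  0.21] rows>= 0.8
shift [ 0.0087 -0.0077  0.0634] turn [ 0.26 -0.77  0.21] rows>= 1.5
[-0.04 -0.   -0.   -0.    0.01 -0.01 -0.01] [ 0.39 -0.3  -0.34  2.35 -0.14  0.48  1.61]
```

```bash
python3 - <<'E'
from h import *
s,im=pickle.load(open('w4.pkl','rb'));T=wristT(s,im)
F=frame(np.radians(-6.1));n=-F[:,2];u=-F[:,0];v=F[:,1]
gray=cv2.cvtColor(im['image'],cv2.COLOR_RGB2GRAY)
p=np.array([.5129,-.0535,.0812])
for uu in(-.06,-.04,.01,.018,.024,.03):
    r=[]
    for t in np.arange(-.036,.037,.003):
        c=T[:3,:3]@(p+u*uu+v*t)+T[:3,3];q=im['K']@c;q=q[:2]/q[2]
        r.append(int(gray[int(round(q[1])),int(round(q[0]))]) if 0<=q[1]<384 and 0<=q[0]<512 else -1)
    print(uu,q.round(),r)
E
```

```text
-0.06 [295.  78.] [184, 187, 188, 187, 188, 187, 186, 184, 135, 120, 148, 150, 109, 111, 127, 96, 96, 97, 124, 127, 127, 129, 128, 130, 128]
-0.04 [294. 106.] [192, 190, 189, 190, 190, 190, 188, 188, 168, 133, 85, 95, 92, 98, 94, 95, 91, 120, 130, 130, 130, 129, 129, 130, 131]
0.01 [292. 170.] [201, 199, 198, 198, 200, 193, 191, 189, 138, 45, 47, 44, 95, 76, 50, 45, 42, 83, 129, 136, 190, 198, 197, 196, 198]
0.018 [291. 179.] [201, 197, 199, 193, 194, 198, 198, 76, 43, 45, 74, 128, 164, 191, 187, 80, 46, 42, 75, 132, 129, 131, 162, 198, 198]
0.024 [291. 186.] [201, 201, 194, 195, 197, 197, 155, 50, 46, 46, 120, 137, 189, 191, 192, 162, 48, 47, 45, 120, 131, 132, 135, 199, 198]
0.03 [291. 193.] [195, 196, 196, 192, 195, 191, 95, 49, 45, 74, 114, 141, 191, 193, 193, 194, 92, 45, 39, 72, 108, 106, 109, 149, 196]
```

The profile across the shanks is centred within 1 mm of the estimate. Descend and squeeze.

```bash
python3 -m handwheel '[{"x":0.009,"y":-0.007,"z":0.02,"wx":0.3,"wy":-0.8,"wz":0.2},{"x":0.009,"y":-0.007,"z":0.033,"wx":0.3,"wy":-0.8,"wz":0.2},{"x":0.009,"y":-0.007,"z":0.043,"wx":0.3,"wy":-0.8,"wz":0.2},{"x":0.009,"y":-0.007,"z":0.053,"wx":0.3,"wy":-0.8,"wz":0.2},{"x":0.009,"y":-0.007,"z":0.06,"wx":0.3,"wy":-0.8,"wz":0.2},{"x":0.009,"y":-0.007,"z":0.06,"wx":0.3,"wy":-0.8,"wz":0.2},{"x":0.009,"y":-0.007,"z":0.06,"wx":0.3,"wy":-0.8,"wz":0.2},{"x":0.009,"y":-0.007,"z":0.06,"wx":0.3,"wy":-0.8,"wz":0.2}]'
python3 - <<'E'
from h import *
from bench import ctrl
s=ctrl.get_state();F=frame(np.radians(-6.1));g=np.array((.5473,-.0564,.0909))
delta(s,g,F);print(s['joint_positions'].round(2))
E
```

```text
time: 13.57
position: [0.5453, -0.0562, 0.0938]
tool_rot: [0.132, 2.526, -0.045]
ft_force: [0.4, -0.2, -0.2]
grip_width: 0.917
grip_force: 0.0
shift [0.     0.     0.0035] turn [-0.05  0.08  0.13] rows>= 0.1
[ 0.45 -0.14 -0.41  2.37 -0.04  0.29  1.53]
```

```bash
python3 -m handwheel '[{"x":0,"y":0,"z":0.002,"wx":0,"wy":0,"wz":0},{"x":0,"y":0,"z":0.0035,"wx":0,"wy":0,"wz":0},{"x":0,"y":0,"z":0.0035,"wx":0,"wy":0,"wz":0}]'
python3 -m handwheel '[{"x":0,"y":0,"z":0,"wx":0,"wy":0,"wz":0},{"x":0,"y":0,"z":0,"wx":0,"wy":0,"wz":0},{"x":0,"y":0,"z":0,"wx":0,"wy":0,"wz":0},{"x":0,"y":0,"z":0,"wx":0,"wy":0,"wz":0},{"x":0,"y":0,"z":0,"wx":0,"wy":0,"wz":0},{"x":0,"y":0,"z":0,"wx":0,"wy":0,"wz":0},{"x":0,"y":0,"z":0,"wx":0,"wy":0,"wz":0},{"x":0,"y":0,"z":0,"wx":0,"wy":0,"wz":0},{"x":0,"y":0,"z":0,"wx":0,"wy":0,"wz":0},{"x":0,"y":0,"z":0,"wx":0,"wy":0,"wz":0}]' 0.02 10
```

```text
time: 13.82
position: [0.5471, -0.0575, 0.0907]
tool_rot: [0.134, 2.526, -0.046]
ft_force: [-0.1, -0.2, -0.5]
grip_width: 0.918
grip_force: 0.0
time: 14.65
position: [0.5476, -0.0573, 0.091]
tool_rot: [0.134, 2.525, -0.045]
ft_force: [1.5, -0.3, 0.6]
grip_width: 0.473
grip_force: 9.7
```

```bash
python3 -m handwheel '[{"x":0,"y":0,"z":0,"wx":0,"wy":0,"wz":0},{"x":0,"y":0,"z":0,"wx":0,"wy":0,"wz":0},{"x":0,"y":0,"z":0,"wx":0,"wy":0,"wz":0},{"x":0,"y":0,"z":0,"wx":0,"wy":0,"wz":0},{"x":0,"y":0,"z":0,"wx":0,"wy":0,"wz":0},{"x":0,"y":0,"z":0,"wx":0,"wy":0,"wz":0}]' 0.02 25
python3 -m handwheel '[{"x":0,"y":0,"z":-0.005,"wx":0,"wy":0,"wz":0},{"x":0,"y":0,"z":-0.015,"wx":0,"wy":0,"wz":0},{"x":0,"y":0,"z":-0.03,"wx":0,"wy":0,"wz":0},{"x":0,"y":0,"z":-0.045,"wx":0,"wy":0,"wz":0},{"x":0,"y":0,"z":-0.06,"wx":0,"wy":0,"wz":0},{"x":0,"y":0,"z":-0.075,"wx":0,"wy":0,"wz":0},{"x":0,"y":0,"z":-0.075,"wx":0,"wy":0,"wz":0},{"x":0,"y":0,"z":-0.075,"wx":0,"wy":0,"wz":0}]'
python3 - <<'E'
from h import *
from bench import ctrl
_,d=pickle.load(open('first.pkl','rb'));S=d['scene']
print(onz(S['K'],S['world_to_cam'],np.array((0,0)),.07)[:1])
s=ctrl.get_state();print(s['joint_positions'].round(2))
E
```

```text
time: 15.15
position: [0.5475, -0.0574, 0.091]
tool_rot: [0.134, 2.526, -0.045]
ft_force: [2.5, 0.2, 1.0]
grip_width: 0.459
grip_force: 24.4
time: 15.82
position: [0.5158, -0.0532, 0.144]
tool_rot: [0.133, 2.535, -0.044]
ft_force: [0.3, -0.6, -1.0]
grip_width: 0.452
grip_force: 24.7
[-0.53514762]
[ 0.21 -0.3  -0.17  2.38 -0.02  0.46  1.51]
```

Only 39–41 mm even at 25 N, so this pair is seized and goes to the carton.

```bash
python3 - <<'E'
from h import *
from bench import ctrl
s=ctrl.get_state()
delta(s,(.485,-.16,.19),frame(np.radians(-9),20.));delta(s,(.47,-.355,.22),frame(np.radians(-13),0.))
E
```

```text
shift [-0.0101 -0.1095 -0.0487] turn [ 1.26 14.59  2.67] rows>= 2.9
shift [-0.0315 -0.3051 -0.07  ] turn [ 2.   34.56  6.77] rows>= 7.5
```

```bash
python3 -m handwheel '[{"x":-0.003,"y":-0.03,"z":-0.02,"wx":0.4,"wy":4,"wz":0.8},{"x":-0.006,"y":-0.06,"z":-0.035,"wx":0.8,"wy":8,"wz":1.6},{"x":-0.01,"y":-0.095,"z":-0.047,"wx":1.2,"wy":13,"wz":2.5},{"x":-0.014,"y":-0.13,"z":-0.052,"wx":1.4,"wy":18,"wz":3.5},{"x":-0.018,"y":-0.165,"z":-0.056,"wx":1.5,"wy":22,"wz":4.5},{"x":-0.022,"y":-0.2,"z":-0.06,"wx":1.6,"wy":26,"wz":5.3},{"x":-0.026,"y":-0.24,"z":-0.065,"wx":1.8,"wy":30,"wz":6},{"x":-0.03,"y":-0.28,"z":-0.068,"wx":2,"wy":33,"wz":6.5},{"x":-0.032,"y":-0.305,"z":-0.07,"wx":2,"wy":34.6,"wz":6.8},{"x":-0.032,"y":-0.305,"z":-0.07,"wx":2,"wy":34.6,"wz":6.8}]'
python3 -m handwheel '[{"x":0,"y":0,"z":0,"wx":0,"wy":0,"wz":0},{"x":0,"y":0,"z":0,"wx":0,"wy":0,"wz":0}]'
python3 - <<'E'
from h import *
from bench import ctrl
s=ctrl.get_state();im=ctrl.get_image('wrist');pickle.dump((s,im),open('w5.pkl','wb'))
print(s['joint_positions'].round(2));delta(s,(.488,-.3625,.1),frame(np.radians(-13),0.))
cv2.imwrite('pics/m.png',cv2.resize(im['image'],(768,576),interpolation=cv2.INTER_CUBIC)[:,:,::-1])
E
```

```text
time: 16.65
position: [0.4689, -0.3621, 0.2198]
tool_rot: [-0.37, -3.118, 0.003]
ft_force: [-0.3, 0.3, -1.4]
grip_width: 0.456
grip_force: 24.6
time: 16.82
position: [0.4705, -0.3541, 0.2199]
tool_rot: [-0.357, -3.121, -0.004]
ft_force: [0.4, 0.6, -0.9]
grip_width: 0.457
grip_force: 24.6
[ 0.48  0.19  0.14  1.62 -0.03  1.34  1.97]
shift [-0.019  -0.0045  0.1199] turn [ 0.16 -0.02 -0.06] rows>= 2.9
```

View pics/m.png

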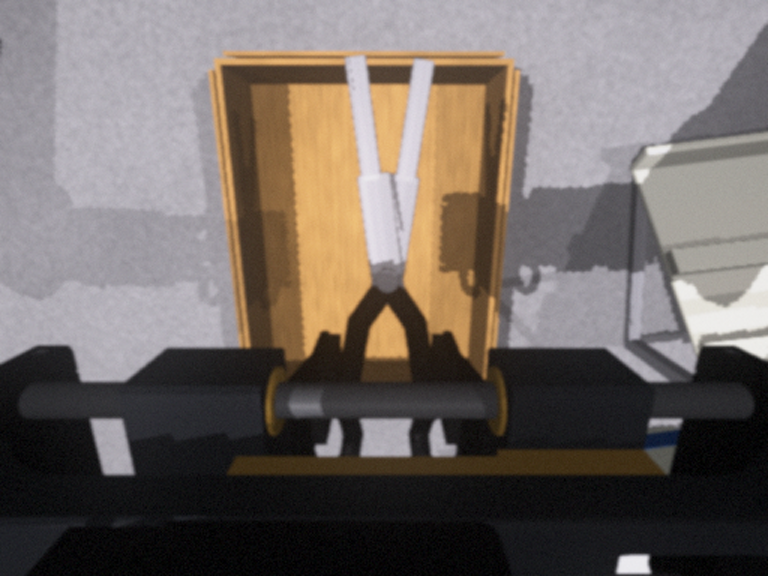

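The carton's near rim corners are at (218,62) and (513,62), its floor runs from row 82 to row 358, and the open scissors are above it with points at (356,60)/(423,62). I'll compute the carton's centre from these.

```bash
python3 - <<'E'
from h import *
from bench import ctrl
s,im=pickle.load(open('w5.pkl','rb'));T=wristT(s,im);f=lambda q,z:onz(im['K'],T,np.array(q)/1.5,z)
a,b=f((218,62),.07),f((513,62),.07);v=b-a;yaw=np.arctan2(-v[0],v[1]);print(a.round(3),b.round(3),np.linalg.norm(v),np.degrees(yaw))
X=np.array([np.cos(yaw),np.sin(yaw),0]);c=(a+b)/2+X*.135;print('c from near rim',c.round(3))
n,fa=f((366,82),.004),f((366,358),.004);print('floor near/far',n.round(3),fa.round(3),np.linalg.norm(fa-n),'mid',((n+fa)/2).round(3))
st=ctrl.get_state()
for z in(.1,.02):
    delta(st,np.r_[(c+X*.029)[:2],z],frame(yaw,0.))
E
```

```text
[ 0.297 -0.434  0.07 ] [ 0.344 -0.232  0.07 ] 0.20739515414272747 -13.002711887065093
c from near rim [ 0.452 -0.364  0.07 ]
floor near/far [ 0.32  -0.336  0.004] [ 0.574 -0.398  0.004] 0.26162365576988744 mid [ 0.447 -0.367  0.004]
shift [-0.0128 -0.0142  0.1203] turn [0.14 0.01 0.  ] rows>= 2.9
shift [-0.0128 -0.0144  0.2003] turn [0.14 0.01 0.  ] rows>= 4.8
```

```bash
python3 -m handwheel '[{"x":-0.013,"y":-0.014,"z":0.03,"wx":0,"wy":0,"wz":0},{"x":-0.013,"y":-0.014,"z":0.06,"wx":0,"wy":0,"wz":0},{"x":-0.013,"y":-0.014,"z":0.09,"wx":0,"wy":0,"wz":0},{"x":-0.013,"y":-0.014,"z":0.12,"wx":0,"wy":0,"wz":0},{"x":-0.013,"y":-0.014,"z":0.15,"wx":0,"wy":0,"wz":0},{"x":-0.013,"y":-0.014,"z":0.175,"wx":0,"wy":0,"wz":0},{"x":-0.013,"y":-0.014,"z":0.19,"wx":0,"wy":0,"wz":0},{"x":-0.013,"y":-0.014,"z":0.2,"wx":0,"wy":0,"wz":0},{"x":-0.013,"y":-0.014,"z":0.2,"wx":0,"wy":0,"wz":0},{"x":-0.013,"y":-0.014,"z":0.2,"wx":0,"wy":0,"wz":0}]'
python3 -m handwheel '[{"x":0,"y":0,"z":0.003,"wx":0,"wy":0,"wz":0},{"x":0,"y":0,"z":0.006,"wx":0,"wy":0,"wz":0},{"x":0,"y":0,"z":0.009,"wx":0,"wy":0,"wz":0},{"x":0,"y":0,"z":0.01,"wx":0,"wy":0,"wz":0},{"x":0,"y":0,"z":0.01,"wx":0,"wy":0,"wz":0}]'
```

```text
time: 17.7
position: [0.4809, -0.3713, 0.0217]
tool_rot: [0.356, 3.12, 0.001]
ft_force: [-1.3, 0.2, -1.5]
grip_width: 0.458
grip_force: 24.6
time: 18.12
position: [0.4804, -0.3722, 0.0112]
tool_rot: [0.358, 3.12, -0.0]
ft_force: [-0.4, 0.8, -0.9]
grip_width: 0.462
grip_force: 24.6
```

```bash
python3 -m handwheel '[{"x":0,"y":0,"z":0.0015,"wx":0,"wy":0,"wz":0},{"x":0,"y":0,"z":0.003,"wx":0,"wy":0,"wz":0},{"x":0,"y":0,"z":0.004,"wx":0,"wy":0,"wz":0},{"x":0,"y":0,"z":0.004,"wx":0,"wy":0,"wz":0}]'
python3 -m handwheel '[{"x":0,"y":0,"z":0.001,"wx":0,"wy":0,"wz":0},{"x":0,"y":0,"z":0.0015,"wx":0,"wy":0,"wz":0},{"x":0,"y":0,"z":0.0015,"wx":0,"wy":0,"wz":0}]'
```

```text
time: 18.45
position: [0.4804, -0.3721, 0.0069]
tool_rot: [0.358, 3.12, -0.0]
ft_force: [0.1, 0.9, -1.0]
grip_width: 0.459
grip_force: 24.6
time: 18.7
position: [0.4805, -0.3722, 0.0056]
tool_rot: [0.358, 3.12, -0.0]
ft_force: [-0.0, -0.4, -0.4]
grip_width: 0.459
grip_force: 24.6
```

```bash
python3 -m handwheel '[{"x":0,"y":0,"z":0.0005,"wx":0,"wy":0,"wz":0},{"x":0,"y":0,"z":0.001,"wx":0,"wy":0,"wz":0},{"x":0,"y":0,"z":0.0013,"wx":0,"wy":0,"wz":0}]'
python3 -m handwheel '[{"x":0,"y":0,"z":0,"wx":0,"wy":0,"wz":0},{"x":0,"y":0,"z":0,"wx":0,"wy":0,"wz":0},{"x":0,"y":0,"z":0,"wx":0,"wy":0,"wz":0}]' 0.046 10
python3 -m handwheel '[{"x":0,"y":0,"z":0,"wx":0,"wy":0,"wz":0},{"x":0,"y":0,"z":0,"wx":0,"wy":0,"wz":0},{"x":0,"y":0,"z":0,"wx":0,"wy":0,"wz":0},{"x":0,"y":0,"z":0,"wx":0,"wy":0,"wz":0},{"x":0,"y":0,"z":0,"wx":0,"wy":0,"wz":0}]' 0.065 10
```

```text
time: 18.95
position: [0.4806, -0.3722, 0.0045]
tool_rot: [0.358, 3.12, -0.0]
ft_force: [-1.2, 0.6, 2.4]
grip_width: 0.46
grip_force: 25.9
time: 19.2
position: [0.4806, -0.3723, 0.0045]
tool_rot: [0.358, 3.12, -0.001]
ft_force: [0.4, -0.1, 0.3]
grip_width: 0.522
grip_force: 0.1
time: 19.62
position: [0.4806, -0.3721, 0.0045]
tool_rot: [0.358, 3.12, -0.0]
ft_force: [0.4, -0.1, 1.2]
grip_width: 0.733
grip_force: 0.5
```

```bash
python3 -m handwheel '[{"x":0,"y":0,"z":-0.01,"wx":0,"wy":0,"wz":0},{"x":0,"y":0,"z":-0.025,"wx":0,"wy":0,"wz":0},{"x":0,"y":0,"z":-0.05,"wx":0,"wy":0,"wz":0},{"x":0,"y":0,"z":-0.09,"wx":0,"wy":0,"wz":0},{"x":0.02,"y":0,"z":-0.13,"wx":0,"wy":0,"wz":0},{"x":0.04,"y":0,"z":-0.17,"wx":0,"wy":0,"wz":0},{"x":0.05,"y":0,"z":-0.2,"wx":0,"wy":0,"wz":0},{"x":0.05,"y":0,"z":-0.2,"wx":0,"wy":0,"wz":0},{"x":0.05,"y":0,"z":-0.2,"wx":0,"wy":0,"wz":0},{"x":0.05,"y":0,"z":-0.2,"wx":0,"wy":0,"wz":0}]'
python3 - <<'E'
from h import *
from bench import ctrl
s=ctrl.get_state();im=ctrl.get_image('wrist');sc=ctrl.get_image('scene');T=wristT(s,im)
print(s['position'])
# dark/grey pixels (non-brown) inside the carton floor, as world extents in the carton frame
hsv=cv2.cvtColor(im['image'],cv2.COLOR_RGB2HSV)
yaw=np.radians(-13);X=np.array([np.cos(yaw),np.sin(yaw),0]);Y=np.array([-np.sin(yaw),np.cos(yaw),0]);c=np.array([.450,-.365,.012])
for a in np.arange(-.12,.121,.012):
    r=''
    for b in np.arange(-.095,.096,.005):
        p=T[:3,:3]@(c+a*X+b*Y)+T[:3,3];q=im['K']@p;q=q[:2]/q[2];i,j=int(round(q[1])),int(round(q[0]))
        r+=('?' if not(0<=i<384 and 0<=j<512) else '#' if hsv[i,j,1]<90 else '.')
    print('%6.3f'%a,r)
_,d=pickle.load(open('first.pkl','rb'));df=np.abs(d['scene']['image'].astype(int)-sc['image']).sum(2)
for n,(x0,y0,x1,y1) in dict(glove=(145,235,232,288),bottle=(272,228,305,275),film=(340,226,395,280)).items(): print(n,(df[y0:y1,x0:x1]>60).mean().round(3))
E
```

```text
time: 20.45
position: [0.4315, -0.3606, 0.2045]
tool_rot: [0.358, 3.119, -0.0]
ft_force: [0.2, 1.1, -0.1]
grip_width: 0.748
grip_force: 0.0
[ 0.43152785 -0.36058662  0.20448404]
-0.120 .......................................
-0.108 .......................................
-0.096 .......................................
-0.084 ................##....#................
-0.072 .................##..##................
-0.060 .................##..##................
-0.048 .................##.##.................
-0.036 .................#####.................
-0.024 ..................####.................
-0.012 ..................###..................
-0.000 ..................###..................
 0.012 .................#.....................
 0.024 .......................................
 0.036 .......................................
 0.048 .......................................
 0.060 .......................................
 0.072 ##.....................................
 0.084 ...#.........##..........#.............
 0.096 #......................................
 0.108 #####.............................#.###
 0.120 #######################################
glove 0.0
bottle 0.0
film 0.0
```

```bash
python3 -c "
from bench import ctrl
print(ctrl.close_job())"
```

```text
the job is handed in; nothing more can be done
None
```

I handed the job in at about 20 s: the working pair is squeezed shut and laid flat in the steel tray, the seized pair is laid flat in the repair carton, and the glove box, wash bottle and film carton did not move.

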